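# Secure the sample racks for the drive

### The arm

A 6-joint arm with a two-finger parallel gripper is mounted at the origin on a cart in front of the work surface, level with it; the furniture and walls round the work are solid. World frame = base frame: x ahead of the robot, y to its left, z up, the work surface at z = 0. Lengths are in m, angles in rad, forces in N, time in s.
With the tool pointing down it reaches from about 0.425 to 0.95 m from the base axis. Payload 3.5 kg.
Tool frame: the origin (TCP) lies midway between the tips of the shut fingers; the grasp point (between the pads) lies 19 mm behind it (ctrl.hold_point_z is the distance from the TCP to the grasp point, in m); z points along the fingers, y is the line along which they close (so a half turn about z gives the same grasp; the last joint's range is limited). The gripper opens to 85 mm and grips with 20 to 120 N. Pads are 22 mm wide; open, the fingers measure 114 mm over their backs; the gripper's body (76 mm by 85 mm) begins 54 mm behind the grasp point. The pads swing forward as they close: fully open they stand 13 mm farther back than shut.
Start: joints at [-1.358, 0.286, 1.577, -0, 1.279, -0.15], TCP at [0.24, -0.631, 0.231] pointing down, gripper open.
Joint ranges: [-2.77, 2.77], [-0.9, 2.22], [0.21, 2.48], [-1.53, 4.67], [0.24, 2.81], [-2.84, 2.84]. Speed limits (rad/s): [2.79, 2.79, 3.14, 3.14, 3.14, 3.14].

### API

Orientations are given as a unit quaternion [x, y, z, w].
In Python, from plant import readout, cams, sign_off, ctrl gives the robot as it stands. The module is installed in compiled form; this text tells all that it offers.
- The arm moves only by the tool step_arm, never from a script. Its argument "increments" is a list of rows, each a list of 2 entries, a list of its own where there are three numbers: the shift along the world's x, y, z in mm, then the turn, a rotation vector about the world's x, y, z in rad. In form: [[[x, y, z], [rx, ry, rz]], ...]. A call has 1 to 8 rows; each row shifts and turns the commanded pose from where the row before left it; what a row does not reach is not made up. A row lasts 1/12 s, in which the tool goes at most 41.7 mm and 7.16 degrees, less where a joint would pass 70% of its speed; a pose out of reach is approached as far as the arm can. A call is refused whole if a number of a shift passes 41.7 or a number of a turn 0.125, either way. A call with a gripper value outside its range is refused whole. "fingers" is the opening, from -1 (shut) to 1 (fully open), set as the call begins (left out, the last holds). The fingers move at their own pace and stop on an object; "grip_force" is the grip in N (left out, the last holds). Time passes only in rows, so rows that do not move let the fingers close. It gives the time, the measured TCP pose, the force, the opening and the grip force at its end, in the units of the state.
- readout.get_state(): the state, without advancing time (a new reading comes with each control period).
- cams.read_camera(name): name is "side" or "top"; returns the picture (480x640x3 uint8, red, green, blue); there is no depth.
- cams.get_calibration(name): a dict with "fx", "fy", "cx", "cy" (pixels), "eye" and "rotation" of the camera in the world. Camera axes: x right, y up, looking along -z (the intrinsics and any distortion apply to the point x, -y, -z); pixel columns grow to the right and rows downward; lengths in m; the calibration is good to about 2 mm. A picture is of the moment at which its call begins. get_calibration takes no time and is no camera call.
- sign_off(): hands the job in; it is judged then, once.
The state is a dict: "time": time; "qpos": joint angles; "dq": joint speeds; "joint_efforts": joint torques, N m; "eef_pos": TCP position; "tcp_rot": TCP orientation; "contact_force": force on the tool from outside, world axes, zero at the start; "wrist_torque": the same for the moment, N m; "opening": opening from 0.0 (shut) to 1.0 (fully open); "finger_force": force on a finger pad.
Only numpy, scipy, OpenCV 4.12 (cv2) and the standard library are available. Lean on these libraries where they do the work, as an engineer would, in place of code of your own. Each camera call takes 0.05 s, during which the arm holds its last target. There are 200 camera calls.

### The job

The bus is about to leave: with the fingertips, push the row of three wire tube racks along the transport lane as one train, pushing only on the rearmost rack, gently until the front rack is fully home against the end stop. Then push the black knob of the barrel bolt fully in, so that the bolt lies across the lane behind the last rack. Do not grip, lift or tip the racks, and leave the things lying around the lane alone.

Things in the scene. Friction and masses are not known exactly. Their poses are not given: they have to be found in the camera images.
- lane: Fixed aluminium lane on the worktop, 290 x 125 mm. Origin: on the worktop under its centre; x along the lane to the end stop (roughly the robot's left, +-0.3 rad), y to the bolt's side, z up. Lane coordinates in mm: floor z = 4; side guides 93 apart, top z = 26, from x = -147 (open mouth) to 143; dark bolt barrel at x = -21 to 3, y = 51 to 84, top z = 43.
- end_stop (a point): Middle of the end stop's face, at floor level: lane x = 126, y = 0, z = 4 mm; axes as the lane's. The stop is an upright plate 100 wide, top at z = 64, with two rubber buffers that the front rack's end wires meet. The train starts 65 to 100 mm short of it, and needs a few N to slide.
- rack_front: Front one of 3 like wire tube racks touching in a row in the lane; loose, 0.2 kg, 42.6 long (along the lane) x 91 wide x 62 high. Origin: centre of its underside (at z = 4); x along the lane. End faces: level wires 27 and 60 up and a floor plate 5.5 thick, 88 wide. Holds 7 capped tubes that stay in, tops 104 up. Fully home: lane x = 104.7, y within 3.
- rack_middle: Middle one of 3 like wire tube racks touching in a row in the lane; loose, 0.2 kg, 42.6 long (along the lane) x 91 wide x 62 high. Origin: centre of its underside (at z = 4); x along the lane. End faces: level wires 27 and 60 up and a floor plate 5.5 thick, 88 wide. Holds 6 capped tubes that stay in, tops 104 up. Fully home: lane x = 62.1, y within 3.
- rack_rear: Rear one (push here) of 3 like wire tube racks touching in a row in the lane; loose, 0.2 kg, 42.6 long (along the lane) x 91 wide x 62 high. Origin: centre of its underside (at z = 4); x along the lane. End faces: level wires 27 and 60 up and a floor plate 5.5 thick, 88 wide. 3 fixed tubes in the stop-side row, tops 94 up. Fully home: lane x = 19.6 (rear face -1.7), y within 3.
- bolt (a joint): Travel of the barrel bolt in m along the lane's -y: 0 drawn out (nose level with the side guide), 0.040 fully in (nose 36 mm inside the lane, hard stop); starts at 0 to 0.004. Stays where it is left; 1.5 N of friction. Steel rod 9 mm thick, axis at lane x = -9.5, z = 31 mm: it passes 3 mm behind the rear rack only when the train is home.
- bolt_knob (a point): Centre of the outer end face of the bolt's round black knob (22 mm diameter, 16 long, axis level along lane y), at lane x = -9.5, z = 31, y = 138 mm minus the travel (98 when fully in). Axes as the lane's. Push here along the lane's -y.
- label_roll: Bystander: roll of labels 69 across x 30 high lying flat behind the end stop. Origin: centre of underside.
- marker: Bystander: marker pen 135 long, 17 thick, lying beside the lane on the bolt side, nearer the end stop. Origin: centre of underside.
- gauze_pack: Bystander: flat gauze pack 55x70x10, lying on the bolt side of the lane, nearer the end stop. Origin: centre of underside.
- needle_cap: Bystander: slim plastic needle cap 59 long, 9 thick, lying beside the lane on the bolt side, near its mouth. Origin: centre of underside.
- pinch_clamp: Bystander: small plastic tube clamp 11x26x17 on the bolt side of the lane, near its mouth. Origin: centre of underside.
Things that resemble listed ones, but are neither listed nor needed, are in the scene too. What is shaped like the rack_rear but pink is not meant.

How it is judged:
On the way, in this order (a step that is already met when the one before it is completed fails the run):
1. the whole train stands home at the end stop, with the bolt still drawn out (x of rack_front in the frame of lane above 0.1017 m and x of rack_middle in the frame of lane above 0.059 m and x of rack_rear in the frame of lane above 0.0165 m and value of joint bolt below 0.01 m), for 0.2 s.
2. the bolt is pushed in behind the last rack (x of rack_front in the frame of lane above 0.1017 m and x of rack_middle in the frame of lane above 0.059 m and x of rack_rear in the frame of lane above 0.0165 m and value of joint bolt above 0.036 m), for 0.2 s.
At the end, for the whole second after the job is handed in: All three racks stand upright and at rest on the lane's floor within 3 mm of fully home at the end stop, and the bolt is pushed in by at least 36 of its 40 mm (all of step 2 and z of each of rack_front, rack_middle, rack_rear in the frame of lane below 0.007 m and angle between each of rack_front, rack_middle, rack_rear's own z axis and vertical below 0.06 rad and linear speed of each of rack_front, rack_middle, rack_rear below 0.01 m/s); the robot touches nothing.
It fails at once if a rack was lifted or carried (more than 8 mm off the lane's floor) (z of any of rack_front, rack_middle, rack_rear in the frame of lane above 0.012 m).
It fails at once if a rack was tipped by more than 0.2 rad (angle between any of rack_front, rack_middle, rack_rear's own z axis and vertical above 0.2 rad).
It fails at once if the robot pushed on the front or the middle rack instead of the rear one (contact force between any of the arm, the fingers and rack_front above 1 N or contact force between any of the arm, the fingers and rack_middle above 1 N).
It fails at once if the racks were rammed: more than 40 N on the rear rack, or a rack faster than 0.4 m/s (contact force between any of the fingers, the arm and rack_rear above 40 N or linear speed of any of rack_front, rack_middle, rack_rear above 0.4 m/s).
It fails at once if a bystander was shoved by more than 15 mm (distance of any of label_roll, marker, gauze_pack, needle_cap, pinch_clamp from where it was at the start of the episode above 0.015 m).
It also fails if it takes over 51 s, if anything falls off the work surface, if the arm or the gripper's body presses on something with over 40 N, if the wrist force passes 120 N, or if a joint passes its speed limit or range.

## Working session

There is one attempt and no reset: what is moved stays moved. The work goes in short steps, Python scripts to look and compute and a tool call to move; the robot and the scene stay as the last step left them, time stands still between calls to the robot, and variables do not carry over. Pictures are saved under pics/ and viewed, at most 10 in all, crops included, and the job is handed in when it is done.

Besides the shell and the picture viewer there is one more tool, called after "Request:" in YAML: its name, and indented under it one key for each argument. step_arm: Moves the arm, as the interface text tells. Its arguments: {"type":"object","properties":{"increments":{"type":"array","items":{"type":"array"}},"fingers":{"type":"number"},"grip_force":{"type":"number"}},"required":["increments"]}

```bash
mkdir -p pics; python3 - <<'E'
from plant import readout,cams,ctrl
import cv2
for n in("top","side"):
    cv2.imwrite(f"pics/{n}0.png",cams.read_camera(n)[:,:,::-1]); print(n,cams.get_calibration(n))
print(readout.get_state(), ctrl.hold_point_z)
E
```

```text
top {'fx': 507.77242436223054, 'fy': 507.77242436223054, 'cx': 311.45816778016604, 'cy': 250.07513024142145, 'eye': array([ 0.33510126, -0.07056492,  0.9640207 ]), 'rotation': array([ 0.07736826, -0.07722995, -0.68739683,  0.71800786])}
side {'fx': 505.48739881931215, 'fy': 505.48739881931215, 'cx': 310.50854337661417, 'cy': 245.49461561201167, 'eye': array([0.60728306, 1.04549139, 0.54828655]), 'rotation': array([0.02219293, 0.54505786, 0.83789065, 0.01893846])}
{'time': 0.1, 'qpos': array([-1.35801591e+00,  2.87103714e-01,  1.57801588e+00, -4.22590736e-06,
        1.27861315e+00, -1.50005385e-01]), 'dq': array([ 0.00093995, -0.00082229, -0.00315657,  0.0003097 , -0.00150979,
        0.00178178]), 'joint_efforts': array([ 5.87097529e-04, -4.07298553e+01, -2.93699294e+01, -1.49287343e-04,
        3.40238934e-03,  8.69939129e-06]), 'eef_pos': array([ 0.23944128, -0.63047304,  0.23007572]), 'tcp_rot': array([ 9.83592695e-01,  1.80400292e-01, -3.56021623e-05, -1.06945040e-03]), 'contact_force': array([0.15441869, 0.75793738, 0.1665137 ]), 'wrist_torque': array([0.0534853 , 0.0408639 , 0.01297373]), 'finger_force': 0.0, 'opening': 0.999698382337993} 0.0187
```

View pics/top0.png

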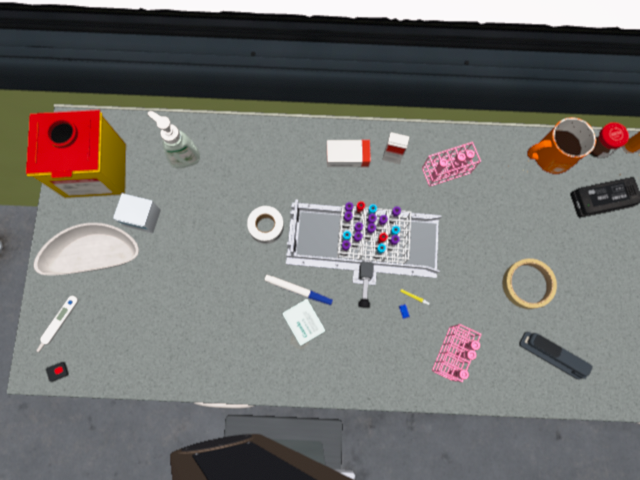

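View pics/side0.png

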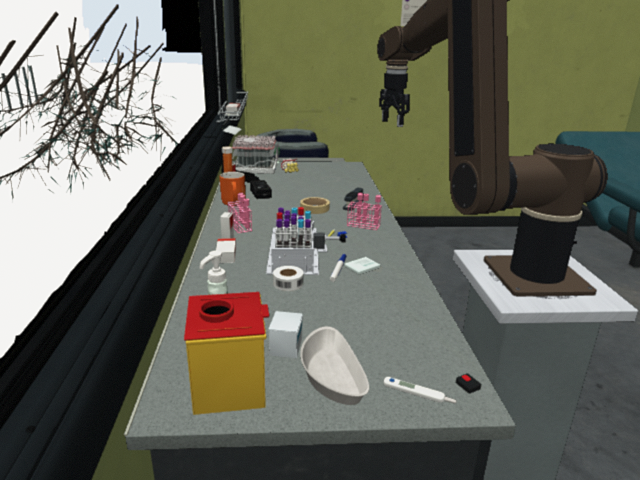

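The top view shows the lane at cols 288-440, rows 200-275. The end stop is on the left (col ~292) and the knob is at (364,303). The rack train is at cols 340-410, with the rear rack at about col 395. Candidates for the rear rack:
- White rack in the lane, about (397,232).
- Pink rack at (452,163).
- Pink rack at (458,352).

I choose the white one in the lane and will check it in a close crop.

```bash
cat > h.py <<'E'
import numpy as np
from scipy.spatial.transform import Rotation as R
from plant import cams
def ray(n,u,v):
    c=cams.get_calibration(n); d=np.array([(u-c['cx'])/c['fx'],-(v-c['cy'])/c['fy'],-1.])
    return c['eye'],R.from_quat(c['rotation']).apply(d)
def plane(n,u,v,z):
    e,d=ray(n,u,v); return e+d*(z-e[2])/d[2]
def proj(n,p):
    c=cams.get_calibration(n); q=R.from_quat(c['rotation']).inv().apply(np.asarray(p)-c['eye'])
    return c['cx']+c['fx']*q[...,0]/-q[...,2], c['cy']-c['fy']*q[...,1]/-q[...,2]
def two(a,b):
    (e,d),(f,g)=ray("top",*a),ray("side",*b)
    s=np.linalg.lstsq(np.c_[d,-g],f-e,rcond=None)[0]; p,q=e+d*s[0],f+g*s[1]
    return (p+q)/2,np.linalg.norm(p-q)
E
python3 - <<'E'
import cv2
t=cv2.imread("pics/top0.png")[190:320,270:450]; s=cv2.imread("pics/side0.png")[200:280,255:365]
cv2.imwrite("pics/tc.png",cv2.resize(t,None,fx=4.4,fy=4.4,interpolation=cv2.INTER_CUBIC))
cv2.imwrite("pics/sc.png",cv2.resize(s,None,fx=7,fy=7,interpolation=cv2.INTER_CUBIC))
E
```

```text
(no output)
```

View pics/tc.png

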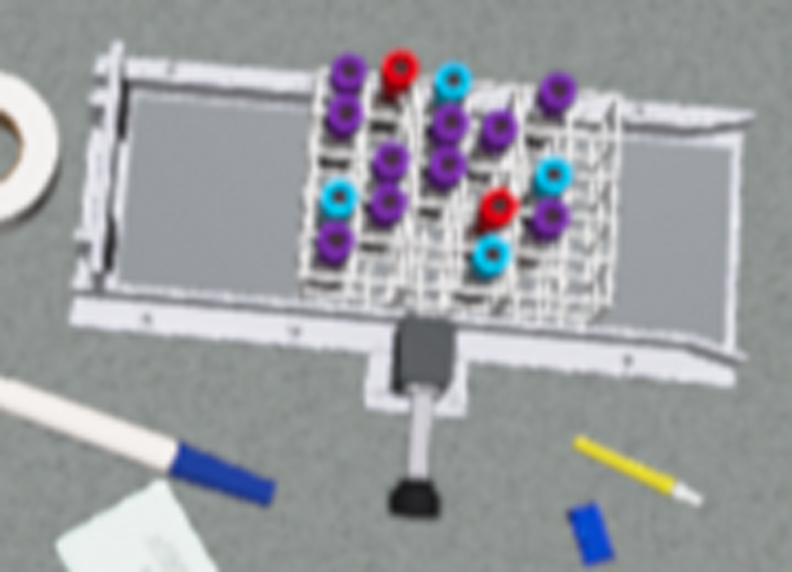

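View pics/sc.png

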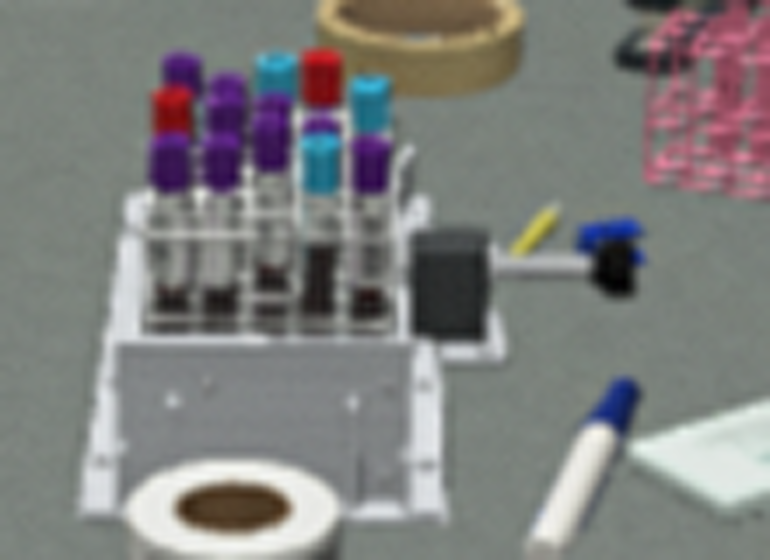

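The crops show white racks with purple, red and cyan caps in the lane. The rear rack is the last on the mouth side, with its rear top wire at about crop (612,200) and 3 tubes. The knob is at crop (414,497) in the top view and (614,267) in the side view. The pink racks are outside the lane.

```bash
python3 - <<'E'
from h import *
T=lambda u,v:(u/4.4+270-.4,v/4.4+190-.4); S=lambda u,v:(u/7+255-.4,v/7+200-.4)
# near/far flange outer corners at lane base(z~4)
pts=[((735,384),(-147,62.5),4),((70,324),(143,62.5),4),((735,345),(-147,46.5),4),((738,140),(-147,-46.5),4),((428,320),(-9,51),43)]
W=np.array([plane("top",*T(*p),z/1000)[:2] for p,_,z in pts]); L=np.array([l for _,l,_ in pts])/1000
print(W.round(4))
a,b=W-W.mean(0),L-L.mean(0)
yaw=np.arctan2((b[:,0]*a[:,1]-b[:,1]*a[:,0]).sum(),(a*b).sum())
M=np.array([[np.cos(yaw),-np.sin(yaw)],[np.sin(yaw),np.cos(yaw)]]); t=W.mean(0)-M@L.mean(0)
print("yaw",yaw,"lane",t,"res mm",((L@M.T+t-W)*1e3).round(1).tolist())
toL=lambda p:(np.r_[M.T@(p[:2]-t),p[2]]*1e3).round(1)
k,g=two(T(414,497),S(614,267)); print("knob",k,g,toL(k))
k,g=two(T(425,390),S(450,237)); print("barrel top near end ~(-9,84,43)",toL(k),g)
for p,z in(((618,96),.064),((606,318),.064),((300,293),.064),((414,478),.031),((414,517),.031)):
    q=plane("top",*T(*p),z); print(p,toL(q))
print("lane x unit",M[:,0],"lane y",M[:,1])
# dark mask knob centroid
import cv2
for n,(x0,y0,x1,y1) in(("top",(350,294,376,312)),("side",(335,230,350,246))):
    im=cv2.imread(f"pics/{n}0.png")[y0:y1,x0:x1].max(2); ys,xs=np.where(im<60); print(n,xs.mean()+x0,ys.mean()+y0,xs.min()+x0,xs.max()+x0,ys.min()+y0,ys.max()+y0)
E
```

```text
[[ 0.5068 -0.3077]
 [ 0.5207 -0.0169]
 [ 0.5241 -0.3079]
 [ 0.6173 -0.3102]
 [ 0.5214 -0.1693]]
yaw 1.531033328668605 lane [ 0.57566243 -0.16244226] res mm [[0.6, 0.8], [-1.8, -0.1], [-0.7, 0.4], [-1.0, -1.0], [2.9, -0.1]]
knob [ 0.44769626 -0.16598589  0.03241216] 0.0005308525560392535 [ -8.6 127.7  32.4]
barrel top near end ~(-9,84,43) [-10.8  74.8  41. ] 0.01706984293044765
(618, 96) [-80.9 -44.2  64. ]
(606, 318) [-79.8  51.3  64. ]
(300, 293) [46.3 51.3 64. ]
(414, 478) [ -8.3 119.3  31. ]
(414, 517) [ -9.3 135.6  31. ]
lane x unit [0.03975252 0.99920956] lane y [-0.99920956  0.03975252]
top 363.76119402985074 303.13432835820896 359 369 299 306
side 342.4102564102564 237.71794871794873 340 345 234 241
```

Request:
step_arm:
  increments:
    - [[24, 25, 0], [0, 0, -0.1]]
    - [[24, 25, 0], [0, 0, -0.1]]
    - [[24, 25, 0], [0, 0, -0.1]]
    - [[24, 25, 0], [0, 0, -0.1]]
    - [[24, 25, 0], [0.11, -0.0044, 0]]
    - [[24, 25, 0], [0.11, -0.0044, 0]]
    - [[24, 25, 0], [0.11, -0.0044, 0]]
    - [[24, 25, 0], [0.11, -0.0044, 0]]
  fingers: -1

```text
time: 0.77
eef_pos: [0.4328, -0.4297, 0.2319]
tcp_rot: [0.975, -0.018, 0.005, -0.221]
contact_force: [0.9, -0.0, -0.7]
opening: -0.002
finger_force: 0.0
```

Request:
step_arm:
  increments:
    - [[23, 25, 0], [0, 0, 0]]
    - [[23, 25, 0], [0, 0, 0]]
    - [[23, 25, 0], [0, 0, 0]]
    - [[23, 25, 0], [0, 0, 0]]
    - [[23, 25, 0], [0, 0, 0]]
    - [[23, 25, 0], [0, 0, 0]]
    - [[0, 0, -40], [0, 0, 0]]
    - [[0, 0, -40], [0, 0, 0]]

```text
time: 1.43
eef_pos: [0.5725, -0.2804, 0.1536]
tcp_rot: [0.976, -0.016, 0.007, -0.216]
contact_force: [0.3, -0.3, -1.0]
opening: -0.004
finger_force: 0.0
```

Request:
step_arm:
  increments:
    - [[0, 0, -40], [0, 0, 0]]
    - [[0, 0, 0], [0, 0, 0]]
    - [[0, 0, 0], [0, 0, 0]]

```text
time: 1.68
eef_pos: [0.5679, -0.2794, 0.1084]
tcp_rot: [0.975, -0.019, 0.002, -0.221]
contact_force: [0.1, -0.7, 0.6]
opening: 0.002
finger_force: 0.0
```

```bash
python3 - <<'E'
from h import *
import cv2
from plant import readout
im=cams.read_camera("top")[:,:,::-1]; sd=cams.read_camera("side")[:,:,::-1]
a=cv2.resize(im[180:320,270:470],None,fx=3,fy=3,interpolation=3); b=cv2.resize(sd[150:290,250:380],(390,420),interpolation=3)
b=cv2.resize(b,(200*2-200,420)) if 0 else b
o=np.hstack([a,b])[:, :]; cv2.imwrite("pics/p1.png",cv2.resize(o,(800,int(800*o.shape[0]/o.shape[1]))))
s=readout.get_state(); print(s['eef_pos'],s['qpos'],proj("top",s['eef_pos']))
E
```

```text
[ 0.57064359 -0.2820824   0.11378675] [-0.74861285  0.44530218  1.64195822  0.33790417  1.3608102   0.73671481] (np.float64(437.00929407463184), np.float64(229.3843011840919))
```

View pics/p1.png

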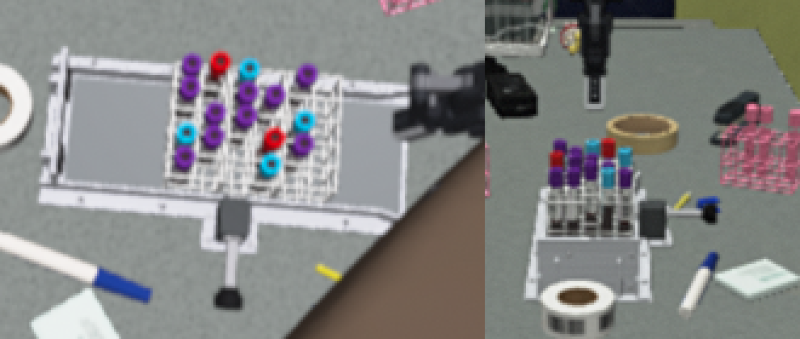

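The gripper, tilted with its fingertips forward, is over the lane mouth behind the rear rack at about (433,234). Next I'll lower it.

Request:
step_arm:
  increments:
    - [[0, 0, -30], [0, 0, 0]]
    - [[0, 0, -30], [0, 0, 0]]
    - [[0, 0, -26], [0, 0, 0]]
    - [[0, 0, 0], [0, 0, 0]]
    - [[0, 0, 0], [0, 0, 0]]

```text
time: 2.2
eef_pos: [0.5702, -0.2818, 0.0271]
tcp_rot: [0.976, -0.018, 0.005, -0.218]
contact_force: [-0.7, 0.1, -0.1]
opening: -0.004
finger_force: 0.0
```

Request:
step_arm:
  increments:
    - [[0, 4, 0], [0, 0, 0]]
    - [[0, 4, 0], [0, 0, 0]]
    - [[0, 4, 0], [0, 0, 0]]
    - [[0, 0, 0], [0, 0, 0]]

```text
time: 2.53
eef_pos: [0.5704, -0.2687, 0.0272]
tcp_rot: [0.976, -0.017, 0.006, -0.218]
contact_force: [0.3, -0.1, 0.2]
opening: -0.004
finger_force: 0.0
```

Request:
step_arm:
  increments:
    - [[0, 0, -6], [0, 0, 0]]
    - [[0, 0, -5], [0, 0, 0]]
    - [[0, 0, 0], [0, 0, 0]]
    - [[0, 0, 0], [0, 0, 0]]

```text
time: 2.87
eef_pos: [0.5691, -0.2687, 0.0134]
tcp_rot: [0.976, -0.018, 0.004, -0.219]
contact_force: [0.0, 0.3, -0.3]
opening: -0.004
finger_force: 0.0
```

Request:
step_arm:
  increments:
    - [[0, 3, 0], [0, 0, 0]]
    - [[0, 3, 0], [0, 0, 0]]
    - [[0, 3, 0], [0, 0, 0]]
    - [[0, 3, 0], [0, 0, 0]]
    - [[0, 3, 0], [0, 0, 0]]
    - [[0, 3, 0], [0, 0, 0]]
    - [[0, 3, 0], [0, 0, 0]]
    - [[0, 0, 0], [0, 0, 0]]

```text
time: 3.53
eef_pos: [0.5698, -0.2482, 0.0145]
tcp_rot: [0.976, -0.018, 0.005, -0.218]
contact_force: [0.3, -2.3, -1.0]
opening: 0.003
finger_force: 1.0
```

Request:
step_arm:
  increments:
    - [[0.1, 3, 0], [0, 0, 0]]
    - [[0.1, 3, 0], [0, 0, 0]]
    - [[0.1, 3, 0], [0, 0, 0]]
    - [[0.1, 3, 0], [0, 0, 0]]
    - [[0.1, 3, 0], [0, 0, 0]]
    - [[0.1, 3, 0], [0, 0, 0]]
    - [[0.1, 3, 0], [0, 0, 0]]

```text
time: 4.12
eef_pos: [0.5704, -0.2268, 0.0144]
tcp_rot: [0.976, -0.018, 0.005, -0.218]
contact_force: [-0.0, -4.0, 0.3]
opening: 0.007
finger_force: 2.0
```

```bash
python3 - <<'E'
from h import *
import cv2
im=cams.read_camera("top")[:,:,::-1]; sd=cams.read_camera("side")[:,:,::-1]
o=np.hstack([cv2.resize(im[180:320,270:470],(500,350),interpolation=3),cv2.resize(sd[190:290,255:340],(298,350),interpolation=3)]); cv2.imwrite("pics/p2.png",o)
E
```

```text
(no output)
```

View pics/p2.png

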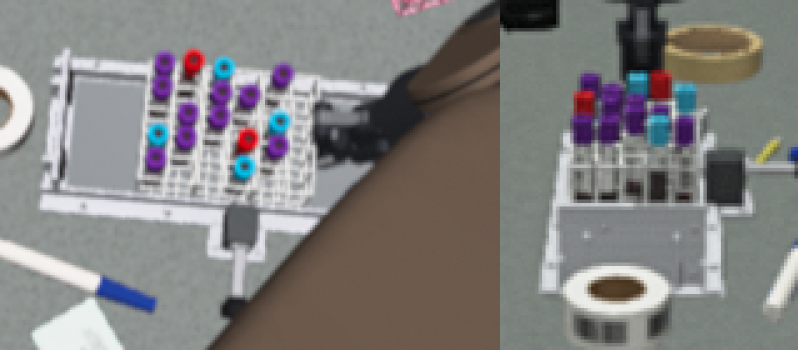

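The train has moved forward upright as one block and still touches (rear face at about col 318 of the crop). I'll keep pushing.

Request:
step_arm:
  increments:
    - [[0.1, 3.5, 0], [0, 0, 0]]
    - [[0.1, 3.5, 0], [0, 0, 0]]
    - [[0.1, 3.5, 0], [0, 0, 0]]
    - [[0.1, 3.5, 0], [0, 0, 0]]
    - [[0.1, 3.5, 0], [0, 0, 0]]
    - [[0.1, 3.5, 0], [0, 0, 0]]
    - [[0.1, 3.5, 0], [0, 0, 0]]
    - [[0.1, 3.5, 0], [0, 0, 0]]

```text
time: 4.88
eef_pos: [0.5711, -0.1987, 0.0144]
tcp_rot: [0.976, -0.018, 0.005, -0.218]
contact_force: [-0.1, -5.2, 1.2]
opening: 0.001
finger_force: 2.1
```

Request:
step_arm:
  increments:
    - [[0.1, 2.5, 0], [0, 0, 0]]
    - [[0.1, 2.5, 0], [0, 0, 0]]
    - [[0.1, 2, 0], [0, 0, 0]]
    - [[0.1, 2, 0], [0, 0, 0]]
    - [[0.1, 1.5, 0], [0, 0, 0]]

```text
time: 5.3
eef_pos: [0.5716, -0.1884, 0.0144]
tcp_rot: [0.976, -0.018, 0.005, -0.218]
contact_force: [-0.8, -3.0, -0.2]
opening: -0.002
finger_force: 2.2
```

Request:
step_arm:
  increments:
    - [[0, 1.5, 0], [0, 0, 0]]
    - [[0.1, 1.5, 0], [0, 0, 0]]
    - [[0, 1.5, 0], [0, 0, 0]]
    - [[0, 1, 0], [0, 0, 0]]

```text
time: 5.63
eef_pos: [0.5717, -0.1829, 0.0144]
tcp_rot: [0.976, -0.018, 0.005, -0.218]
contact_force: [-0.4, -3.9, 1.7]
opening: -0.002
finger_force: 2.2
```

Request:
step_arm:
  increments:
    - [[0, 1, 0], [0, 0, 0]]
    - [[0, 1, 0], [0, 0, 0]]
    - [[0, 1, 0], [0, 0, 0]]

```text
time: 5.88
eef_pos: [0.5717, -0.18, 0.0144]
tcp_rot: [0.976, -0.018, 0.005, -0.218]
contact_force: [-1.0, -4.9, 1.6]
opening: 0.0
finger_force: 2.2
```

Request:
step_arm:
  increments:
    - [[0, 1, 0], [0, 0, 0]]
    - [[0, 1, 0], [0, 0, 0]]
    - [[0, 1, 0], [0, 0, 0]]

```text
time: 6.13
eef_pos: [0.5717, -0.177, 0.0144]
tcp_rot: [0.976, -0.018, 0.005, -0.218]
contact_force: [-0.6, -4.3, 1.9]
opening: -0.004
finger_force: 2.2
```

Request:
step_arm:
  increments:
    - [[0, 1, 0], [0, 0, 0]]
    - [[0, 1, 0], [0, 0, 0]]

```text
time: 6.3
eef_pos: [0.5717, -0.175, 0.0144]
tcp_rot: [0.976, -0.018, 0.005, -0.218]
contact_force: [-0.6, -4.7, 1.2]
opening: 0.003
finger_force: 2.3
```

Request:
step_arm:
  increments:
    - [[0, 1, 0], [0, 0, 0]]
    - [[0, 1, 0], [0, 0, 0]]

```text
time: 6.47
eef_pos: [0.5717, -0.173, 0.0144]
tcp_rot: [0.976, -0.018, 0.005, -0.218]
contact_force: [-0.8, -4.5, 0.8]
opening: 0.002
finger_force: 2.3
```

Request:
step_arm:
  increments:
    - [[0, 1, 0], [0, 0, 0]]
    - [[0, 1, 0], [0, 0, 0]]

```text
time: 6.63
eef_pos: [0.5719, -0.1721, 0.0144]
tcp_rot: [0.976, -0.018, 0.005, -0.217]
contact_force: [-1.2, -10.0, 1.5]
opening: 0.002
finger_force: 4.5
```

Request:
step_arm:
  increments:
    - [[0, 0.5, 0], [0, 0, 0]]
    - [[0, 0, 0], [0, 0, 0]]
    - [[0, 0, 0], [0, 0, 0]]
    - [[0, 0, 0], [0, 0, 0]]

```text
time: 6.97
eef_pos: [0.572, -0.1721, 0.0144]
tcp_rot: [0.976, -0.018, 0.005, -0.217]
contact_force: [-0.5, -8.3, 1.1]
opening: 0.0
finger_force: 4.1
```

```bash
python3 - <<'E'
from h import *
import cv2
im=cams.read_camera("top")[:,:,::-1]; sd=cams.read_camera("side")[:,:,::-1]
o=np.hstack([cv2.resize(im[190:290,280:410],(520,400),interpolation=3),cv2.resize(sd[210:280,255:304],(280,400),interpolation=3)]); cv2.imwrite("pics/p3.png",o)
M=np.array([[.03975,-.99921],[.99921,.03975]]);t=np.array([.57566,-.16244])
for x,y,z in((126,0,64),(126,-50,64),(126,46,64),(-1.7,-46,64),(126,45,31),(126,-45,31)):
    u,v=proj("top",np.r_[M@[x/1e3,y/1e3]+t,z/1e3]); print(x,y,z,(u-280+.4)*4,(v-190+.4)*4)
E
```

```text
126 0 64 67.48694710810591 143.0147181764615
126 -50 64 77.08609037611231 39.38727835238556
126 46 64 58.45630211934972 240.50494142003035
-1.7 -46 64 351.1283523073686 69.77611251766311
126 45 31 60.657104502152244 253.74025312346302
126 -45 31 77.52026965160584 70.9527090363026
```

View pics/p3.png

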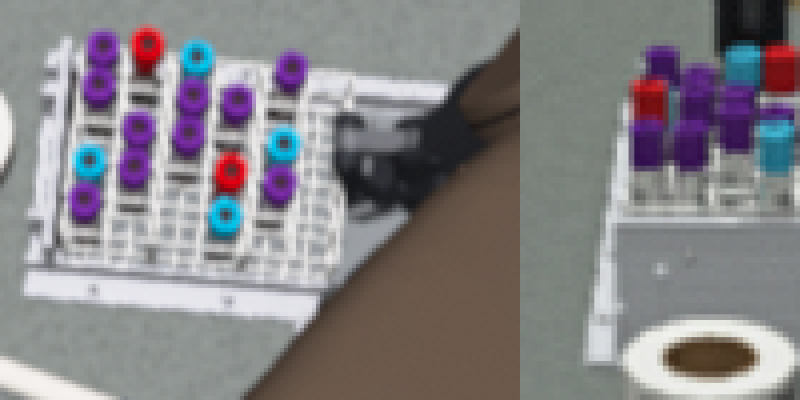

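The front rack is at the end-stop plate (col ~70) and the rear edge is at col ~348, against a predicted 351. I'll press a little more to confirm it's home.

Request:
step_arm:
  increments:
    - [[0, 1, 0], [0, 0, 0]]
    - [[0, 1, 0], [0, 0, 0]]
    - [[0, 0, 0], [0, 0, 0]]
    - [[0, 0, 0], [0, 0, 0]]

```text
time: 7.4
eef_pos: [0.5727, -0.1718, 0.0145]
tcp_rot: [0.976, -0.018, 0.006, -0.215]
contact_force: [0.2, -11.2, -0.0]
opening: -0.003
finger_force: 5.7
```

The push stalled at home, with 11 N and no further travel. I'll retreat, rise and go to the knob.

Request:
step_arm:
  increments:
    - [[0, -5, 0], [0, 0, 0]]
    - [[0, -15, 0], [0, 0, 0]]
    - [[0, -30, 0], [0, 0, 0]]
    - [[0, 0, 35], [0, 0, 0]]
    - [[0, 0, 40], [0, 0, 0]]
    - [[0, 0, 40], [0, 0, 0]]
    - [[0, 0, 40], [0, 0, 0]]
    - [[0, 0, 0], [0, 0, 0]]

```text
time: 8.07
eef_pos: [0.5753, -0.2205, 0.1786]
tcp_rot: [0.976, -0.017, 0.01, -0.216]
contact_force: [1.6, -0.6, 1.0]
opening: -0.005
finger_force: 0.0
```

Request:
step_arm:
  increments:
    - [[-20, 6, 0], [-0.11, 0.0044, 0]]
    - [[-20, 6, 0], [-0.11, 0.0044, 0]]
    - [[-20, 6, 0], [-0.11, 0.0044, 0]]
    - [[-20, 6, 0], [-0.11, 0.0044, 0]]
    - [[-20, 6, 0], [0, 0, 0]]
    - [[-20, 7, 0], [0, 0, 0]]
    - [[-20, 7, 0], [0, 0, 0]]
    - [[-19, 7, 0], [0, 0, 0]]

```text
time: 8.73
eef_pos: [0.4109, -0.166, 0.1682]
tcp_rot: [1.0, -0.018, -0.001, -0.002]
contact_force: [-0.1, 0.4, 0.3]
opening: 0.0
finger_force: 0.0
```

Request:
step_arm:
  increments:
    - [[0, 0, 0], [0, 0, 0]]
    - [[0, 0, 0], [0, 0, 0]]

```text
time: 8.9
eef_pos: [0.412, -0.1668, 0.1687]
tcp_rot: [1.0, -0.019, -0.001, -0.001]
contact_force: [0.0, 0.0, -0.9]
opening: 0.002
finger_force: 0.0
```

Request:
step_arm:
  increments:
    - [[0, 0, -38], [0, 0, 0]]
    - [[0, 0, -38], [0, 0, 0]]
    - [[0, 0, -38], [0, 0, 0]]
    - [[0, 0, -33], [0, 0, 0]]
    - [[0, 0, 0], [0, 0, 0]]
    - [[0, 0, 0], [0, 0, 0]]

```text
time: 9.4
eef_pos: [0.4119, -0.1668, 0.0206]
tcp_rot: [1.0, -0.019, -0.002, -0.002]
contact_force: [0.1, -0.6, 0.3]
opening: 0.002
finger_force: 0.0
```

```bash
python3 - <<'E'
from h import *
import cv2
im=cams.read_camera("top")[:,:,::-1]; sd=cams.read_camera("side")[:,:,::-1]
o=np.hstack([cv2.resize(im[190:320,280:410],(400,400),interpolation=3),cv2.resize(sd[190:280,260:350],(400,400),interpolation=3)]); cv2.imwrite("pics/p4.png",o)
E
```

```text
(no output)
```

View pics/p4.png

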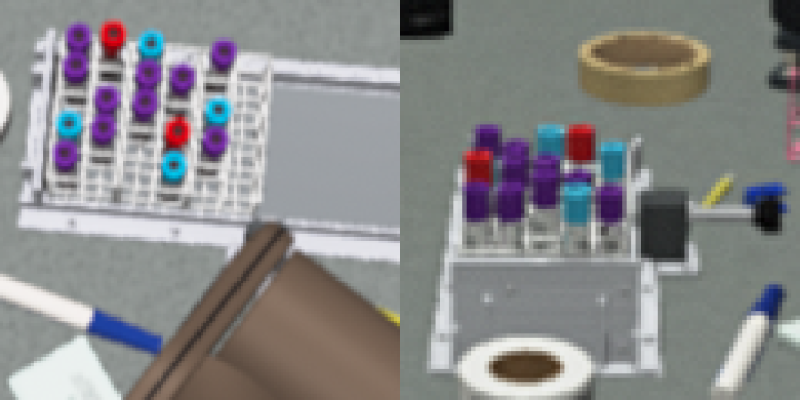

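The train is still home against the stop, the knob is still drawn out, and the fingers stand in front of it. Now I'll push the knob along +x.

Request:
step_arm:
  increments:
    - [[4, 0, 0], [0, 0, 0]]
    - [[4, 0, 0], [0, 0, 0]]
    - [[4, 0, 0], [0, 0, 0]]
    - [[4, 0, 0], [0, 0, 0]]
    - [[4, -0.2, 0], [0, 0, 0]]
    - [[4, -0.2, 0], [0, 0, 0]]

```text
time: 10.0
eef_pos: [0.437, -0.168, 0.0226]
tcp_rot: [1.0, -0.018, -0.0, 0.0]
contact_force: [-2.2, -0.6, 1.4]
opening: 0.001
finger_force: 0.8
```

Request:
step_arm:
  increments:
    - [[4, -0.2, 0], [0, 0, 0]]
    - [[4, -0.2, 0], [0, 0, 0]]
    - [[4, -0.2, 0], [0, 0, 0]]
    - [[4, -0.1, 0], [0, 0, 0]]
    - [[3, -0.1, 0], [0, 0, 0]]
    - [[3, -0.1, 0], [0, 0, 0]]

```text
time: 10.5
eef_pos: [0.4589, -0.1689, 0.0222]
tcp_rot: [1.0, -0.019, -0.0, -0.0]
contact_force: [-1.2, 0.1, 0.2]
opening: 0.0
finger_force: 0.8
```

Request:
step_arm:
  increments:
    - [[2, -0.1, 0], [0, 0, 0]]
    - [[2, -0.1, 0], [0, 0, 0]]
    - [[2, -0.1, 0], [0, 0, 0]]
    - [[1, 0, 0], [0, 0, 0]]

```text
time: 10.83
eef_pos: [0.4658, -0.1691, 0.0222]
tcp_rot: [1.0, -0.019, -0.0, -0.0]
contact_force: [-2.2, -1.2, -0.5]
opening: 0.002
finger_force: 0.8
```

Request:
step_arm:
  increments:
    - [[1, 0, 0], [0, 0, 0]]
    - [[1, 0, 0], [0, 0, 0]]
    - [[1, 0, 0], [0, 0, 0]]

```text
time: 11.08
eef_pos: [0.4666, -0.1691, 0.0221]
tcp_rot: [1.0, -0.018, -0.003, -0.0]
contact_force: [-11.7, -3.1, 7.0]
opening: -0.002
finger_force: 5.6
```

That is the hard stop, at the predicted x. I'll hold briefly, back off, rise and check.

Request:
step_arm:
  increments:
    - [[0.5, 0, 0], [0, 0, 0]]
    - [[0, 0, 0], [0, 0, 0]]
    - [[0, 0, 0], [0, 0, 0]]
    - [[0, 0, 0], [0, 0, 0]]

```text
time: 11.42
eef_pos: [0.4665, -0.1691, 0.0221]
tcp_rot: [1.0, -0.018, -0.004, -0.0]
contact_force: [-10.2, -2.5, 6.3]
opening: 0.001
finger_force: 5.1
```

Request:
step_arm:
  increments:
    - [[-10, 0, 0], [0, 0, 0]]
    - [[-20, 0, 0], [0, 0, 0]]
    - [[-10, 0, 0], [0, 0, 0]]
    - [[0, 0, 40], [0, 0, 0]]
    - [[0, 0, 40], [0, 0, 0]]
    - [[0, 0, 40], [0, 0, 0]]
    - [[0, 0, 40], [0, 0, 0]]
    - [[0, 0, 20], [0, 0, 0]]

```text
time: 12.08
eef_pos: [0.4312, -0.1702, 0.2082]
tcp_rot: [1.0, -0.019, 0.005, 0.002]
contact_force: [1.4, -0.3, 0.1]
opening: 0.001
finger_force: 0.0
```

Request:
step_arm:
  increments:
    - [[0, -40, 0], [0, 0, 0]]
    - [[0, -40, 0], [0, 0, 0]]
    - [[0, -40, 0], [0, 0, 0]]
    - [[0, -40, 0], [0, 0, 0]]
    - [[0, -40, 0], [0, 0, 0]]
    - [[0, -40, 0], [0, 0, 0]]
    - [[0, 0, 0], [0, 0, 0]]
    - [[0, 0, 0], [0, 0, 0]]

```text
time: 12.75
eef_pos: [0.4287, -0.4107, 0.2017]
tcp_rot: [1.0, -0.02, 0.0, -0.0]
contact_force: [1.2, -0.1, -0.1]
opening: 0.001
finger_force: 0.0
```

```bash
python3 - <<'E'
from h import *
import cv2
im=cams.read_camera("top")[:,:,::-1]; sd=cams.read_camera("side")[:,:,::-1]
o=np.hstack([cv2.resize(im[190:320,280:410],(400,400),interpolation=3),cv2.resize(sd[190:280,260:350],(400,400),interpolation=3)]); cv2.imwrite("pics/p5.png",o)
E
```

```text
(no output)
```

View pics/p5.png

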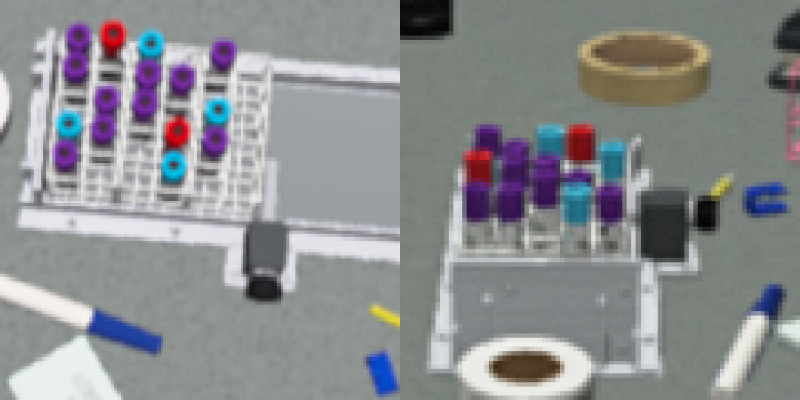

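The knob is fully in against the barrel, at (263,288) in the crop. The bolt nose shows behind the rear rack at about (270,190), the racks are upright and home, and the bystanders haven't moved.

```bash
python3 -c "
from plant import sign_off; print(sign_off())"
```

```text
the job is handed in; nothing more can be done
None
```

The three-rack train is home against the end stop, the bolt is fully in behind the last rack, and the job is handed in; the sign-off returned no verdict.

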